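# Set the shop's return clock to four o'clock

## Task

The clock sign that tells customers when the shop reopens lies face up on the counter; set it to four o'clock sharp by pushing its two hands round with a fingertip: the long hand pointing squarely at the double mark by the hanging tab (12), the short hand at the fourth hour mark clockwise from there. Push gently, do not pinch the hands, do not pick up, tip or shift the sign, and leave the loose things around it where they are.

Things in the scene. Friction and masses are not known exactly. Their poses are not given: they have to be found in the camera images.
- clock: the sign, loose, 0.9 kg: round wooden board 184 mm across, 14 mm thick, white face up. Origin: centre of the underside, on the axle; z up, x towards 12, where a 34 mm wide tab with a hole sticks out 23 mm past the rim. Hour marks 30 deg apart, clockwise from above (3 towards -y): 12 a double bar, 3, 6, 9 longer bars. Axle pin 14 mm across, top 43 mm up
- short_hand (a joint): hour hand: black bar 54 mm long from the axle, 15 mm wide, 22 mm round boss; underside 17 mm, top 27 mm above the sign's underside. rad, 0 = at 12, growing clockwise from above (4 o'clock = 2.094), turns not taken off. Turns on past 12; light friction (0.025 N m), stays where left
- long_hand (a joint): minute hand: black bar 84 mm long from the axle, 9 mm wide, 22 mm round boss, above the short hand: underside 30 mm, top 40 mm above the sign's underside. Values and friction as the short hand (6.283 is 12 again). The hands do not drag each other, but a finger low enough for the short hand also pushes the long one if it meets it
- short_hand_tip (a point): point at the outer end of the short hand, on its top, 54 mm from the axle
- long_hand_tip (a point): point at the outer end of the long hand, on its top, 84 mm from the axle
- mark_12 (a point): where the long hand's tip point must come: over the face towards 12, 84 mm from the axle
- mark_4 (a point): where the short hand's tip point must come: over the face towards the 4 o'clock mark, 54 mm from the axle
- paint_jar: closed poster-paint jar with white lid, 68 mm across, 61 mm tall, beside the sign; a bystander, origin at the centre of its underside
- paint_tube: paint tube with a red band lying flat, 34 x 122 x 25 mm; a bystander, origin at the centre of its underside
- wash_pail: small cream-coloured open pail, 60 x 75 x 62 mm tall; a bystander, origin at the centre of its underside
- eraser: eraser in a card sleeve, 23 x 56 x 13 mm, in front of the sign; a bystander, origin at the centre of its underside
- back_eraser: another eraser, 23 x 56 x 13 mm, behind the sign near the white crate; a bystander, origin at the centre of its underside

How it is judged:
By the outcome, as a careful person would: the job done as asked, in the order asked, and still so for the second after the job is handed in, with the robot touching nothing.
It also fails if it takes over 64 s, if anything falls off the work surface, if the arm or the gripper's body presses on something with over 40 N, if the wrist force passes 120 N, or if a joint passes its speed limit or range.

## Robot

A 7-joint arm with a two-finger parallel gripper is mounted at the origin on the work surface; the furniture and walls round the work are solid. World frame = base frame: x ahead of the robot, y to its left, z up, the work surface at z = 0. Lengths are in m, angles in rad, forces in N, time in s.
With the tool pointing down it reaches from about 0.425 to 0.925 m from the base axis. Payload 6.8 kg.
Tool frame: the origin (TCP) lies on the centre line of the jaws, within the pads' length; the fingertips stand bot.tip_reach ahead of it and the grasp point (between the pads) lies 3 mm ahead of it (bot.tip_reach is the distance from the TCP to the fingertips, in m); z points along the fingers, y is the line along which they close (so a half turn about z gives the same grasp; the last joint's range is limited). The gripper opens to 85 mm and grips with 20 to 120 N. Pads are 22 mm wide; open, the fingers measure 114 mm over their backs; the gripper's body (76 mm by 85 mm) begins 54 mm behind the grasp point. The pads swing forward as they close: fully open they stand 13 mm farther back than shut.
Start: joints at [-1.398, 0.477, 0.022, 1.555, -0.011, 1.109, -0.083], TCP at [0.187, 0.649, 0.253] pointing down, gripper open.
Joint ranges: [-2.96, 2.96], [-0.34, 2.1], [-1.41, 1.46], [0.24, 2.44], [-1.37, 4.51], [0.17, 1.92], [-2.96, 2.96]. Speed limits (rad/s): [2.39, 2.39, 3.14, 3.14, 3.14, 3.14, 3.14].

## Interface

Orientations are given as a unit quaternion [w, x, y, z].
In Python, from station import bot gives the robot as it stands.
- The arm moves only by the tool jog_arm, never from a script. Its argument "deltas" is a list of rows, each a list of 7 numbers: the shift along the world's x, y, z in m, then the turn, a rotation vector about the world's x, y, z in rad, then the opening, from 0 (shut) to 1 (fully open). In form: [[x, y, z, rx, ry, rz, grip], ...]. A call has 1 to 10 rows; each row shifts and turns the commanded pose from where the row before left it; what a row does not reach is not made up. A row lasts 1/10 s, in which the tool goes at most 50 mm and 8.59 degrees, less where a joint would pass 70% of its speed; a pose out of reach is approached as far as the arm can. A call with a gripper value outside its range is refused whole. The fingers move at their own pace and stop on an object; "newtons" is the grip in N (left out, the last holds). Time passes only in rows, so rows that do not move let the fingers close. It gives the time, the measured TCP pose, the force, the opening and the grip force at its end, in the units of the state.
- bot.get_obs(): the state, without advancing time (a new reading comes with each control period).
- bot.read_camera(name): name is "scene" or "top" or "wrist"; returns a dict with "img" (384x512x3 uint8, red, green, blue), "K" (3x3 intrinsics, pixels), "eye" and "attitude" of the camera in the world. Camera axes: x right, y down, z forward; pixel columns grow to the right and rows downward; lengths in m; the calibration is good to about 2 mm. A picture is of the moment at which its call begins. There is no depth.
- bot.hand_in(): hands the job in; it is judged then, once.
The state is a dict: "t": time; "q": joint angles; "joint_vel": joint speeds; "joint_torque": joint torques, N m; "eef_pos": TCP position; "tool_rot": TCP orientation; "contact_force": force on the tool from outside, world axes, zero at the start; "torque": the same for the moment, N m; "gripper_width": opening from 0.0 (shut) to 1.0 (fully open); "grasp_force": force on a finger pad.
Only numpy, scipy, OpenCV 4.12 (cv2) and the standard library are available. Lean on these libraries where they do the work, as an engineer would, in place of code of your own. Each camera call takes 0.05 s, during which the arm holds its last target. There are 200 camera calls.

## Working session

There is one attempt and no reset: what is moved stays moved. The work goes in short steps, Python scripts to look and compute and a tool call to move; the robot and the scene stay as the last step left them, time stands still between calls to the robot, and variables do not carry over. Pictures are saved under pics/ and viewed, at most 10 in all, crops included, and the job is handed in when it is done.

Besides the shell and the picture viewer there is one more tool, called after "Call:" as name(argument=value, ...), one argument or row to a line, values as JSON. jog_arm: Moves the arm, as the interface text tells. Its arguments: {"type":"object","properties":{"deltas":{"type":"array"},"newtons":{"type":"number"}},"required":["deltas"]}

```bash
mkdir -p pics; python3 - <<'E'
from station import bot
import cv2,numpy as np
o=bot.get_obs();print(o['t'],o['eef_pos'],o['tool_rot'],o['gripper_width'],bot.tip_reach)
for n in ("top","scene"):
    c=bot.read_camera(n);cv2.imwrite(f"pics/{n}0.png",cv2.cvtColor(c['img'],cv2.COLOR_RGB2BGR))
    print(n,c['K'],c['eye'],c['attitude'])
E
```

```text
0.0 [0.18691968 0.64802431 0.2523229 ] [-5.08519091e-05  1.39925326e-01  9.90161628e-01 -9.22056628e-04] 0.9998666133349015 0.022
top [[365.17803595   0.         258.74634491]
 [  0.         365.17803595 193.47841244]
 [  0.           0.           1.        ]] [0.37177596 0.18160483 0.88769785] [ 0.01697324 -0.69934861  0.71329352 -0.0428461 ]
scene [[385.87978106   0.         256.58226662]
 [  0.         385.87978106 190.96587416]
 [  0.           0.           1.        ]] [ 0.22661067 -0.37147699  0.68969429] [-0.36063599  0.91410416 -0.16953661  0.0749173 ]
```

View pics/top0.png

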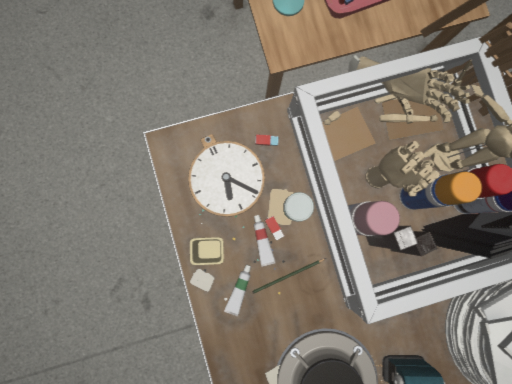

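View pics/scene0.png

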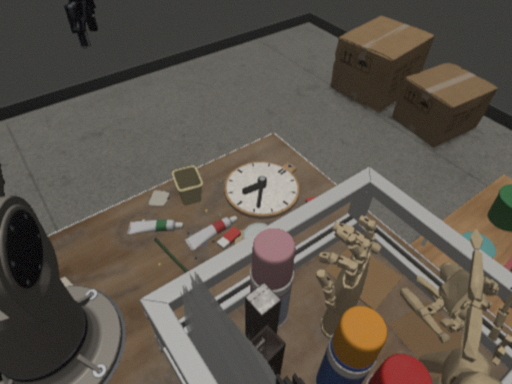

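```bash
cat > h.py <<'E'
import numpy as np,cv2
from scipy.spatial.transform import Rotation as R
def rot(c): return R.from_quat(np.roll(c['attitude'],-1)).as_matrix()
def px2w(c,p,z):
    d=rot(c)@np.linalg.inv(c['K'])@np.array([p[0],p[1],1.]); e=np.array(c['eye'])
    return e+d*(z-e[2])/d[2]
def w2px(c,P):
    v=c['K']@rot(c).T@(np.array(P,float)-c['eye']); return v[:2]/v[2]
def rectify(c,x0,x1,y0,y1,z,s=2500):
    "top-down view at height z: image right=-y, up=+x, s px per m"
    W,H=int((y1-y0)*s),int((x1-x0)*s)
    u,v=np.meshgrid(np.arange(W),np.arange(H))
    P=np.stack([x1-v/s,y1-u/s,np.full(u.shape,z)],-1)-c['eye']
    q=P@rot(c)@c['K'].T
    m=(q[...,:2]/q[...,2:]).astype(np.float32)
    return cv2.remap(cv2.cvtColor(c['img'],cv2.COLOR_RGB2BGR),m[...,0],m[...,1],cv2.INTER_CUBIC)
E
python3 - <<'E'
from station import bot
from h import *
c=bot.read_camera("top")
for n,p,z in [("clock",(227,178),.014),("tab",(208,141),.014),("base",(330,370),0),("pail",(207,251),.062),("tube",(263,241),.02),("jar",(299,207),.061),("backer",(267,140),.013),("er",(275,228),.013),("long",(258,193),.04),("short",(228.5,199),.027),("edge",(145,132),0),("crate",(300,100),.1),("crate2",(357,305),.1)]:
    print(n,px2w(c,p,z).round(3))
k=px2w(c,(227,178),.014)
cv2.imwrite("pics/r0.png",rectify(c,k[0]-.14,k[0]+.14,k[1]-.16,k[1]+.16,.014))
print(k)
E
```

```text
clock [0.484 0.224 0.014]
tab [0.575 0.269 0.014]
base [ 0.026 -0.011  0.   ]
pail [0.315 0.269 0.062]
tube [0.332 0.141 0.02 ]
jar [0.409 0.06  0.061]
backer [0.576 0.126 0.013]
er [0.362 0.112 0.013]
long [0.445 0.151 0.04 ]
short [0.433 0.221 0.027]
edge [0.603 0.424 0.   ]
crate [0.645 0.056 0.1  ]
crate2 [ 0.196 -0.052  0.1  ]
[0.48433118 0.22436195 0.014     ]
```

View pics/r0.png

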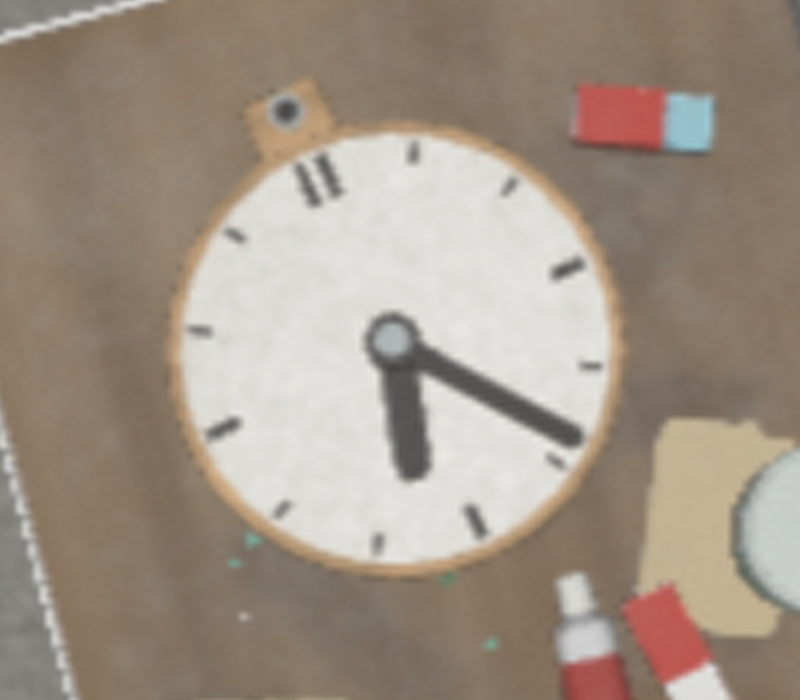

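Call:
jog_arm(
  deltas=[
    [0.012, -0.023, -0.005, 0, 0, 0.036, 0],
    [0.012, -0.023, -0.005, 0, 0, 0.036, 0],
    [0.012, -0.023, -0.005, 0, 0, 0.036, 0],
    [0.012, -0.023, -0.005, 0, 0, 0.036, 0],
    [0.012, -0.023, -0.005, 0, 0, 0.036, 0],
    [0.012, -0.023, -0.005, 0, 0, 0.036, 0],
    [0.012, -0.023, -0.005, 0, 0, 0.036, 0],
    [0.012, -0.023, -0.005, 0, 0, 0.036, 0],
    [0.012, -0.023, -0.005, 0, 0, 0.036, 0],
    [0.012, -0.023, -0.005, 0, 0, 0.036, 0],
  ],
  newtons=20,
)

```text
t: 1.15
eef_pos: [0.3074, 0.4174, 0.203]
tool_rot: [-0.0, -0.04, 0.999, -0.0]
contact_force: [0.2, 0.2, -0.0]
gripper_width: -0.001
grasp_force: 0.0
```

Call:
jog_arm(
  deltas=[
    [0.012, -0.023, -0.005, 0, 0, 0.036, 0],
    [0.012, -0.023, -0.005, 0, 0, 0.036, 0],
    [0.012, -0.023, -0.005, 0, 0, 0.036, 0],
    [0.012, -0.023, -0.005, 0, 0, 0.036, 0],
    [0.012, -0.023, -0.005, 0, 0, 0.036, 0],
    [0.012, -0.023, -0.005, 0, 0, 0.036, 0],
    [0.012, -0.023, -0.005, 0, 0, 0.036, 0],
    [0.012, -0.023, -0.005, 0, 0, 0.036, 0],
    [0.012, -0.023, -0.005, 0, 0, 0.036, 0],
    [0.012, -0.023, -0.005, 0, 0, 0.036, 0],
  ],
)

```text
t: 2.15
eef_pos: [0.4274, 0.1876, 0.1531]
tool_rot: [-0.0, -0.219, 0.976, -0.0]
contact_force: [0.9, 0.7, 0.5]
gripper_width: -0.0
grasp_force: 0.0
```

```bash
python3 - <<'E'
from station import bot
from h import *
o=bot.get_obs();print(o['t'],o['q'],o['eef_pos'],o['tool_rot'],o['gripper_width'],bot.tip_reach,o['contact_force'])
c=bot.read_camera("wrist");cv2.imwrite("pics/w1.png",cv2.cvtColor(c['img'],cv2.COLOR_RGB2BGR))
print(c['eye'],c['attitude'],w2px(c,[.484,.226,.043]),w2px(c,np.array(o['eef_pos'])-[0,0,bot.tip_reach]))
E
```

```text
2.15 [-0.59888841  0.27198819  0.0597645   2.13788329 -0.02402339  0.73243621
  1.48809577] [0.42735769 0.1875627  0.15306378] [-5.45476737e-05 -2.18595378e-01  9.75815586e-01 -9.44549656e-06] -3.7435078719449e-05 0.022 [0.9120124  0.71687975 0.54656856]
[0.35250072 0.1515325  0.27397955] [0.08731501 0.52851653 0.83306489 0.13801905] [272.69189632 275.76679494] [260.32625739 258.17927477]
```

View pics/w1.png

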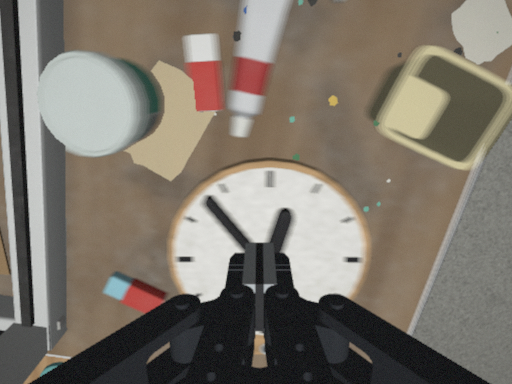

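```bash
cat > sweep.py <<'E'
import numpy as np
def fc(a,r,yaw,w,C=(.484,.226),off=0):
    "finger centre touching the clockwise side of a hand at world angle a (deg)"
    t=np.radians(a);u=np.array([np.cos(t),np.sin(t)]);n=np.array([-u[1],u[0]])
    d=np.radians(a+90-yaw);h=.011*abs(np.sin(d))+.0145*abs(np.cos(d))
    return np.array(C)+r*u-(h+w/2+off)*n
def path(p0,A,r,yaw,w,C=(.484,.226)):
    p=np.array(p0);out=[]
    for a in A:
        d=np.round(fc(a,r,yaw,w,C)-p,3);p=p+d;out.append(list(map(float,d)))
    return out,p
E
python3 - <<'E'
from sweep import *
o,p=path((.4274,.1876),np.linspace(-127,20,30),.06,115.25,.009)
for i in range(0,30,10):print(o[i:i+10])
print(p)
E
```

```text
[[0.003, 0.004], [0.003, -0.005], [0.003, -0.004], [0.004, -0.004], [0.005, -0.004], [0.005, -0.003], [0.005, -0.003], [0.006, -0.002], [0.006, -0.002], [0.007, -0.001]]
[[0.006, -0.0], [0.007, 0.0], [0.006, 0.001], [0.005, 0.001], [0.005, 0.001], [0.004, 0.001], [0.004, 0.002], [0.005, 0.002], [0.004, 0.002], [0.004, 0.003]]
[[0.004, 0.003], [0.004, 0.004], [0.003, 0.005], [0.004, 0.004], [0.002, 0.005], [0.002, 0.006], [0.002, 0.006], [0.001, 0.006], [0.001, 0.006], [-0.0, 0.006]]
[0.5474 0.2276]
```

Call:
jog_arm(
  deltas=[
    [0, 0, -0.03, 0, 0, 0, 0],
    [0, 0, -0.03, 0, 0, 0, 0],
    [0, 0, -0.02, 0, 0, 0, 0],
    [0, 0, -0.01, 0, 0, 0, 0],
    [0, 0, -0.007, 0, 0, 0, 0],
  ],
)

```text
t: 2.7
eef_pos: [0.4268, 0.1886, 0.0557]
tool_rot: [-0.0, -0.218, 0.976, -0.0]
contact_force: [0.0, 0.3, -0.7]
gripper_width: 0.007
grasp_force: 0.0
```

Call:
jog_arm(
  deltas=[
    [0.003, 0.003, 0, 0, 0, 0, 0],
    [0.003, -0.005, 0, 0, 0, 0, 0],
    [0.003, -0.004, 0, 0, 0, 0, 0],
    [0.004, -0.004, 0, 0, 0, 0, 0],
    [0.005, -0.004, 0, 0, 0, 0, 0],
    [0.005, -0.003, 0, 0, 0, 0, 0],
    [0.005, -0.003, 0, 0, 0, 0, 0],
    [0.006, -0.002, 0, 0, 0, 0, 0],
    [0.006, -0.002, 0, 0, 0, 0, 0],
    [0.007, -0.001, 0, 0, 0, 0, 0],
  ],
)

```text
t: 3.7
eef_pos: [0.4745, 0.1633, 0.0562]
tool_rot: [-0.0, -0.218, 0.976, -0.0]
contact_force: [-0.6, 1.1, 0.1]
gripper_width: 0.003
grasp_force: 0.2
```

```bash
python3 - <<'E'
from station import bot
from h import *
c=bot.read_camera("wrist");a=cv2.cvtColor(c['img'],cv2.COLOR_RGB2BGR)
b=rectify(bot.read_camera("top"),.36,.62,.1,.34,.035,1600)
b=cv2.copyMakeBorder(b,0,0,0,0,0)[:384]
cv2.imwrite("pics/w2.png",np.hstack([a[:, :400],b]))
E
```

```text
(no output)
```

View pics/w2.png

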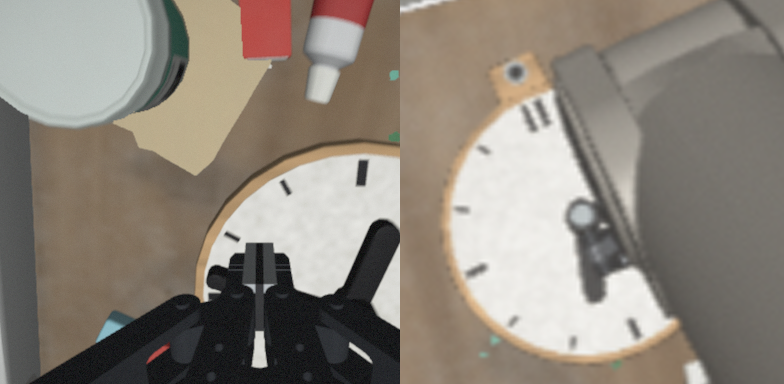

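Call:
jog_arm(
  deltas=[
    [0.006, 0, 0, 0, 0, 0, 0],
    [0.007, 0, 0, 0, 0, 0, 0],
    [0.006, 0.001, 0, 0, 0, 0, 0],
    [0.005, 0.001, 0, 0, 0, 0, 0],
    [0.005, 0.001, 0, 0, 0, 0, 0],
    [0.004, 0.001, 0, 0, 0, 0, 0],
    [0.004, 0.002, 0, 0, 0, 0, 0],
    [0.005, 0.002, 0, 0, 0, 0, 0],
    [0.004, 0.002, 0, 0, 0, 0, 0],
    [0.004, 0.003, 0, 0, 0, 0, 0],
  ],
)

```text
t: 4.8
eef_pos: [0.5244, 0.1767, 0.0563]
tool_rot: [-0.0, -0.218, 0.976, -0.0]
contact_force: [-0.2, 0.3, 0.2]
gripper_width: 0.001
grasp_force: 0.2
```

Call:
jog_arm(
  deltas=[
    [0.004, 0.003, 0, 0, 0, 0, 0],
    [0.004, 0.004, 0, 0, 0, 0, 0],
    [0.003, 0.005, 0, 0, 0, 0, 0],
    [0.004, 0.004, 0, 0, 0, 0, 0],
    [0.002, 0.005, 0, 0, 0, 0, 0],
    [0.002, 0.006, 0, 0, 0, 0, 0],
    [0.002, 0.006, 0, 0, 0, 0, 0],
    [0.001, 0.006, 0, 0, 0, 0, 0],
    [0.001, 0.004, 0, 0, 0, 0, 0],
    [0, 0, 0, 0, 0, 0, 0],
  ],
)

```text
t: 5.8
eef_pos: [0.5471, 0.2206, 0.0564]
tool_rot: [0.0, -0.218, 0.976, 0.0]
contact_force: [-0.1, 1.0, 0.0]
gripper_width: 0.003
grasp_force: 0.0
```

```bash
python3 - <<'E'
from station import bot
from h import *
c=bot.read_camera("wrist");a=cv2.cvtColor(c['img'],cv2.COLOR_RGB2BGR)
b=rectify(bot.read_camera("top"),.38,.61,.1,.34,.04,1600)
b=cv2.copyMakeBorder(b,0,max(0,384-b.shape[0]),0,0,0)[:384]
cv2.imwrite("pics/w3.png",np.hstack([a[:, :410],b]))
s=rectify(bot.read_camera("scene"),.38,.61,.1,.34,.04,1600);cv2.imwrite("pics/s3.png",s)
print(bot.get_obs()['eef_pos'])
E
```

```text
[0.54710427 0.21937087 0.05633339]
```

View pics/w3.png

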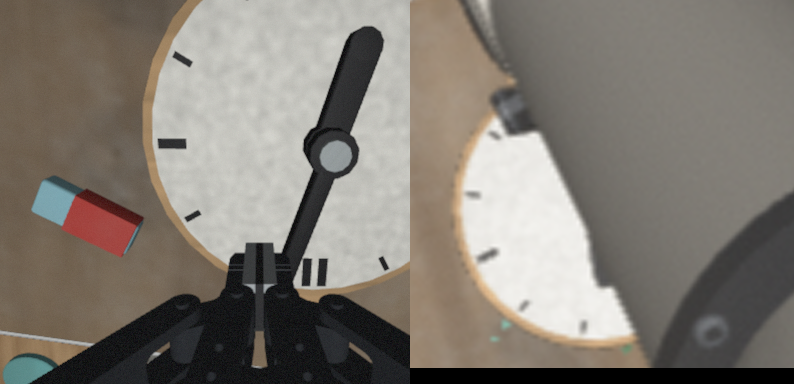

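```bash
cat > meas.py <<'E'
from station import bot
from h import *
def arcs(c,C,z,r,th=70):
    a=np.arange(-180,180,.25);t=np.radians(a)
    P=np.stack([C[0]+r*np.cos(t),C[1]+r*np.sin(t),np.full(t.shape,z)],-1)-c['eye']
    q=P@rot(c)@c['K'].T;m=(q[:,:2]/q[:,2:]).astype(np.float32)
    g=cv2.remap(cv2.cvtColor(c['img'],cv2.COLOR_RGB2GRAY),m[None,:,0],m[None,:,1],cv2.INTER_LINEAR)[0]
    ok=(m[:,0]>0)&(m[:,0]<511)&(m[:,1]>0)&(m[:,1]<383)
    d=((g<th)&ok).astype(int);e=np.flatnonzero(np.diff(d))
    out=[];s=None
    for i in e:
        if d[i+1]: s=a[i]
        elif s is not None: out.append((round((s+a[i])/2,1),round(a[i]-s,1)))
    return out
def axle(c):
    "wrist: light grey disc on the axle top, z=.043"
    p=w2px(c,[.484,.226,.043]).astype(int);g=cv2.cvtColor(c['img'],cv2.COLOR_RGB2GRAY)
    y0,x0=max(p[1]-40,0),max(p[0]-40,0);w=g[y0:y0+80,x0:x0+80]
    k=((w>110)&(w<190)).astype(np.uint8);n,l,s,ct=cv2.connectedComponentsWithStats(k)
    return [((ct[i]+[x0,y0]).round(1).tolist(),int(s[i][4]),px2w(c,ct[i]+[x0,y0],.043).round(4)[:2].tolist()) for i in range(1,n) if s[i][4]>150]
E
python3 - <<'E'
from meas import *
c=bot.read_camera("wrist");A=axle(c);print(A)
for r in (.025,.03,.035,.04,.045):print('L',r,arcs(c,(.484,.226),.04,r))
for r in (.07,.074,.078):print('M',r,arcs(c,(.484,.226),.014,r,110))
E
```

```text
[([359.5, 166.0], 300, [0.4844, 0.2365]), ([337.8, 157.1], 774, [0.485, 0.2262])]
L 0.025 [(np.float64(-161.0), np.float64(34.0)), (np.float64(5.0), np.float64(23.0))]
L 0.03 [(np.float64(-162.9), np.float64(28.2)), (np.float64(5.2), np.float64(19.0))]
L 0.035 [(np.float64(-164.2), np.float64(24.0)), (np.float64(5.6), np.float64(16.2))]
L 0.04 [(np.float64(-165.1), np.float64(20.8)), (np.float64(5.9), np.float64(14.2))]
L 0.045 [(np.float64(-165.9), np.float64(17.2)), (np.float64(6.1), np.float64(12.8))]
M 0.07 [(np.float64(-64.2), np.float64(4.0)), (np.float64(3.5), np.float64(28.5)), (np.float64(21.0), np.float64(4.0)), (np.float64(28.5), np.float64(4.0)), (np.float64(113.6), np.float64(3.8))]
M 0.074 [(np.float64(-94.5), np.float64(1.5)), (np.float64(-64.4), np.float64(3.8)), (np.float64(4.1), np.float64(26.2)), (np.float64(21.1), np.float64(3.8)), (np.float64(28.2), np.float64(4.0)), (np.float64(113.6), np.float64(3.8)), (np.float64(143.9), np.float64(2.2)), (np.float64(173.4), np.float64(0.8))]
M 0.078 [(np.float64(-94.5), np.float64(2.0)), (np.float64(-64.2), np.float64(3.5)), (np.float64(-34.5), np.float64(2.0)), (np.float64(2.5), np.float64(28.5)), (np.float64(21.2), np.float64(3.5)), (np.float64(28.0), np.float64(3.5)), (np.float64(54.2), np.float64(2.0)), (np.float64(84.0), np.float64(2.0)), (np.float64(113.8), np.float64(3.5)), (np.float64(143.9), np.float64(2.2))]
```

Call:
jog_arm(
  deltas=[
    [0, 0.003, 0, 0, 0, 0.05, 0],
    [0, 0.003, 0, 0, 0, 0.05, 0],
    [0, 0.003, 0, 0, 0, 0.05, 0],
    [0, 0.003, 0, 0, 0, 0.05, 0],
    [0, 0.003, 0, 0, 0, 0.05, 0],
    [-0.001, 0.003, 0, 0, 0, 0.05, 0],
    [0, 0, 0, 0, 0, 0, 0],
    [0, 0, 0, 0, 0, 0, 0],
  ],
)

```text
t: 6.8
eef_pos: [0.5461, 0.2373, 0.0563]
tool_rot: [-0.0, -0.36, 0.933, -0.0]
contact_force: [-0.6, -1.2, -0.2]
gripper_width: -0.005
grasp_force: 0.0
```

```bash
python3 - <<'E'
from meas import *
o=bot.get_obs();print(o['eef_pos'],o['tool_rot'],o['contact_force'])
c=bot.read_camera("wrist");A=axle(c);print(A)
for r in (.03,.04,.045):print('L',r,arcs(c,(.484,.226),.04,r))
for r in (.074,.078):print('M',r,arcs(c,(.484,.226),.014,r,110))
E
```

```text
[0.54607394 0.23726802 0.05632432] [-6.16154708e-05 -3.60459780e-01  9.32774755e-01 -1.18639948e-06] [-0.64168126 -1.20107662 -0.20457287]
[([354.5, 170.0], 232, [0.4837, 0.2348]), ([338.4, 159.0], 773, [0.485, 0.2262])]
L 0.03 [(np.float64(-161.9), np.float64(28.2)), (np.float64(20.4), np.float64(19.2))]
L 0.04 [(np.float64(-164.4), np.float64(21.2)), (np.float64(21.1), np.float64(14.2))]
L 0.045 [(np.float64(-165.5), np.float64(16.5)), (np.float64(21.2), np.float64(13.0))]
M 0.074 [(np.float64(-94.4), np.float64(1.8)), (np.float64(-64.4), np.float64(3.8)), (np.float64(20.0), np.float64(25.5)), (np.float64(113.6), np.float64(3.8)), (np.float64(143.9), np.float64(2.2)), (np.float64(174.1), np.float64(2.2))]
M 0.078 [(np.float64(-94.5), np.float64(2.0)), (np.float64(-64.4), np.float64(3.2)), (np.float64(-34.5), np.float64(2.0)), (np.float64(-4.9), np.float64(2.2)), (np.float64(18.4), np.float64(28.2)), (np.float64(54.2), np.float64(2.0)), (np.float64(84.0), np.float64(2.0)), (np.float64(113.8), np.float64(3.5)), (np.float64(143.9), np.float64(2.2)), (np.float64(174.1), np.float64(2.2))]
```

Call:
jog_arm(
  deltas=[
    [0, 0.001, 0, 0, 0, 0.025, 0],
    [-0.001, 0.002, 0, 0, 0, 0.025, 0],
    [0, 0, 0, 0, 0, 0, 0],
    [0, 0, 0, 0, 0, 0, 0],
  ],
)

```text
t: 7.25
eef_pos: [0.545, 0.2407, 0.0563]
tool_rot: [-0.0, -0.384, 0.923, 0.0]
contact_force: [0.3, 0.1, -0.1]
gripper_width: 0.003
grasp_force: 0.0
```

Call:
jog_arm(
  deltas=[
    [0.001, -0.004, 0, 0, 0, 0, 0],
    [0.002, -0.008, 0, 0, 0, 0, 0],
    [0, 0, 0.03, 0, 0, 0, 0],
    [-0.02, -0.01, 0.03, 0, 0, 0, 0],
    [-0.03, -0.01, 0.02, 0, 0, 0, 0],
    [-0.03, -0.01, 0.01, 0, 0, 0, 0],
    [0, 0, 0, 0, 0, 0, 0],
  ],
)

```text
t: 7.95
eef_pos: [0.4653, 0.1965, 0.1474]
tool_rot: [-0.001, -0.384, 0.923, -0.0]
contact_force: [0.4, 0.2, -0.2]
gripper_width: -0.001
grasp_force: 0.0
```

```bash
python3 - <<'E'
from meas import *
o=bot.get_obs();print(o['t'],o['eef_pos'],o['tool_rot'],o['contact_force'],o['q'][6])
c=bot.read_camera("wrist");A=axle(c);print(A);cv2.imwrite("pics/w4.png",cv2.cvtColor(c['img'],cv2.COLOR_RGB2BGR))
C=(.485,.2263)
for r in (.03,.04,.05,.06,.07,.08):print('L',r,arcs(c,C,.04,r))
for r in (.074,.078):print('M',r,arcs(c,C,.014,r,110))
E
```

```text
7.95 [0.46529851 0.1964857  0.14735222] [-6.08625490e-04 -3.84178050e-01  9.23258800e-01 -2.06769677e-04] [ 0.35511496  0.18223453 -0.15443786] 1.8107530002450278
[]
L 0.03 [(np.float64(-160.8), np.float64(28.5)), (np.float64(8.0), np.float64(63.0)), (np.float64(59.5), np.float64(39.0))]
L 0.04 [(np.float64(-163.5), np.float64(21.0)), (np.float64(4.5), np.float64(26.0)), (np.float64(19.8), np.float64(2.0)), (np.float64(33.9), np.float64(7.8)), (np.float64(61.6), np.float64(23.8))]
L 0.05 [(np.float64(-165.1), np.float64(16.8)), (np.float64(36.6), np.float64(71.2))]
L 0.06 [(np.float64(39.2), np.float64(69.0)), (np.float64(90.6), np.float64(0.8)), (np.float64(124.4), np.float64(2.8))]
L 0.07 [(np.float64(-73.6), np.float64(2.2)), (np.float64(-44.5), np.float64(1.0)), (np.float64(42.9), np.float64(76.8)), (np.float64(86.9), np.float64(9.8)), (np.float64(123.2), np.float64(2.0)), (np.float64(154.0), np.float64(1.0))]
L 0.08 [(np.float64(-178.6), np.float64(0.8)), (np.float64(-151.8), np.float64(2.0)), (np.float64(-125.9), np.float64(0.2)), (np.float64(-99.9), np.float64(0.8)), (np.float64(44.2), np.float64(104.5))]
M 0.074 [(np.float64(-155.2), np.float64(3.5)), (np.float64(-125.0), np.float64(1.0)), (np.float64(-64.4), np.float64(3.2)), (np.float64(39.6), np.float64(56.8)), (np.float64(113.9), np.float64(3.2)), (np.float64(174.4), np.float64(1.2))]
M 0.078 [(np.float64(-155.4), np.float64(3.2)), (np.float64(-125.0), np.float64(1.5)), (np.float64(-94.8), np.float64(1.5)), (np.float64(-64.5), np.float64(3.0)), (np.float64(-34.6), np.float64(1.8)), (np.float64(-4.9), np.float64(1.8)), (np.float64(40.5), np.float64(58.0)), (np.float64(84.1), np.float64(1.8)), (np.float64(113.9), np.float64(3.2)), (np.float64(144.0), np.float64(2.0)), (np.float64(174.2), np.float64(2.0))]
```

View pics/w4.png

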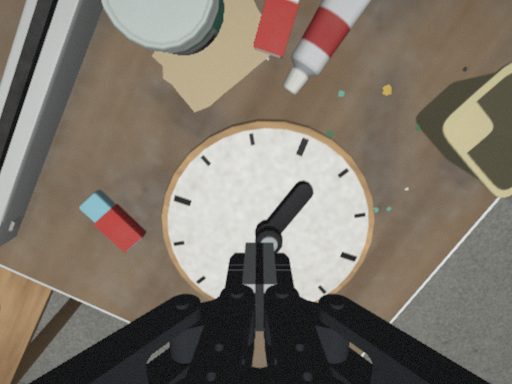

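Call:
jog_arm(
  deltas=[
    [-0.007, 0.018, 0, 0, 0, 0, 0],
    [-0.007, 0.018, 0, 0, 0, 0, 0],
    [-0.006, 0.018, -0.01, 0, 0, 0, 0],
    [0, 0, -0.03, 0, 0, 0, 0],
    [0, 0, -0.025, 0, 0, 0, 0],
    [0, 0, -0.02, 0, 0, 0, 0],
    [0, 0, -0.01, 0, 0, 0, 0],
    [0, 0, -0.01, 0, 0, 0, 0],
    [0, 0, 0, 0, 0, 0, 0],
  ],
)

```text
t: 8.9
eef_pos: [0.4481, 0.2523, 0.0403]
tool_rot: [-0.001, -0.384, 0.923, -0.0]
contact_force: [-0.5, 0.6, 0.0]
gripper_width: 0.003
grasp_force: 0.0
```

```bash
python3 - <<'E'
from meas import *
import sweep
o=bot.get_obs();print(o['t'],o['eef_pos'],o['contact_force'])
c=bot.read_camera("wrist");cv2.imwrite("pics/w5.png",cv2.cvtColor(c['img'],cv2.COLOR_RGB2BGR))
C=np.array((.485,.2263))
for r in (.025,.03,.04,.045,.05):print('S',r,[(float(a),float(b)) for a,b in arcs(c,C,.027,r)])
p=o['eef_pos'][:2].copy();out=[]
for a in np.linspace(-183,-103,17):
    t=np.radians(a);u=np.array([np.cos(t),np.sin(t)]);n=np.array([-u[1],u[0]]);d=np.radians(a+90-135.2)
    g=C+.037*u-(.011*abs(np.sin(d))+.006*abs(np.cos(d))+.0075)*n
    s=np.round(g-p,3);p+=s;out.append(s.tolist())
print(out,p)
E
```

```text
8.9 [0.44806531 0.25226905 0.0403412 ] [-4.73180628e-01  5.50109613e-01  6.65254976e-05]
S 0.025 [(60.5, 105.5)]
S 0.03 [(76.1, 142.8)]
S 0.04 [(17.2, 33.5), (85.1, 88.8), (146.0, 23.5)]
S 0.045 [(15.1, 31.8), (98.4, 127.2)]
S 0.05 [(-170.6, 16.2), (65.4, 134.2), (147.1, 25.2)]
[[0.001, -0.004], [-0.002, -0.004], [-0.001, -0.004], [-0.001, -0.004], [-0.001, -0.004], [0.0, -0.004], [0.0, -0.004], [0.001, -0.004], [0.001, -0.004], [0.002, -0.004], [0.002, -0.004], [0.001, -0.002], [0.001, -0.002], [0.001, -0.003], [0.002, -0.002], [0.002, -0.003], [0.002, -0.002]] [0.45906531 0.19426905]
```

View pics/w5.png

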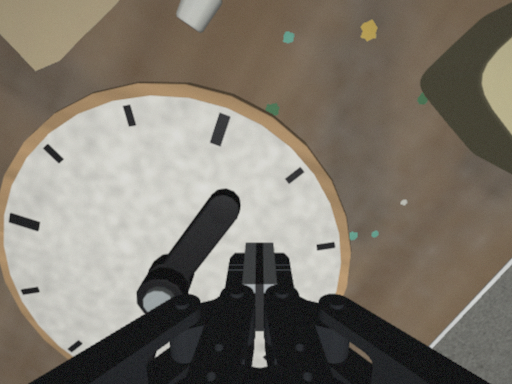

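Call:
jog_arm(
  deltas=[
    [0.001, -0.004, 0.001, 0, 0, 0, 0],
    [-0.002, -0.004, 0, 0, 0, 0, 0],
    [-0.001, -0.004, 0, 0, 0, 0, 0],
    [-0.001, -0.004, 0, 0, 0, 0, 0],
    [-0.001, -0.004, 0, 0, 0, 0, 0],
    [0, -0.004, 0, 0, 0, 0, 0],
    [0, -0.004, 0, 0, 0, 0, 0],
    [0.001, -0.004, 0, 0, 0, 0, 0],
    [0.001, -0.004, 0, 0, 0, 0, 0],
    [0.002, -0.004, 0, 0, 0, 0, 0],
  ],
)

```text
t: 9.95
eef_pos: [0.4483, 0.2125, 0.0425]
tool_rot: [0.0, -0.385, 0.923, 0.0]
contact_force: [0.3, 1.3, 3.3]
gripper_width: 0.001
grasp_force: 1.6
```

Call:
jog_arm(
  deltas=[
    [0.002, -0.004, 0, 0, 0, 0, 0],
    [0.001, -0.002, 0, 0, 0, 0, 0],
    [0.001, -0.002, 0, 0, 0, 0, 0],
    [0.001, -0.003, 0, 0, 0, 0, 0],
    [0.002, -0.002, 0, 0, 0, 0, 0],
    [0.001, -0.002, 0, 0, 0, 0, 0],
    [0, 0, 0, 0, 0, 0, 0],
  ],
)

```text
t: 10.65
eef_pos: [0.4563, 0.1972, 0.0423]
tool_rot: [0.0, -0.384, 0.923, -0.0]
contact_force: [1.0, 1.7, 2.8]
gripper_width: 0.001
grasp_force: 1.8
```

```bash
python3 - <<'E'
from meas import *
o=bot.get_obs();print(o['t'],o['eef_pos'],o['contact_force'])
c=bot.read_camera("wrist");cv2.imwrite("pics/w6.png",cv2.cvtColor(c['img'],cv2.COLOR_RGB2BGR))
C=np.array((.485,.2263));print(axle(c))
for r in (.025,.03,.035,.04,.045,.05):print('S',r,[(float(a),float(b)) for a,b in arcs(c,C,.027,r)])
E
```

```text
10.65 [0.45627524 0.19719516 0.04231064] [0.98030723 1.74655462 2.76356409]
[([259.1, 358.2], 246, [0.4851, 0.2254])]
S 0.025 []
S 0.03 [(-133.5, 6.0)]
S 0.035 [(-129.0, 64.5), (-25.8, 107.5), (115.8, 107.5)]
S 0.04 [(-127.1, 57.8), (-34.5, 92.5), (125.1, 93.8)]
S 0.045 [(-125.9, 52.8), (-37.6, 81.2), (127.5, 81.0)]
S 0.05 [(-134.1, 14.2), (-110.1, 18.2), (-55.2, 33.0), (-18.6, 31.2), (107.9, 29.8), (143.5, 32.0)]
```

View pics/w6.png

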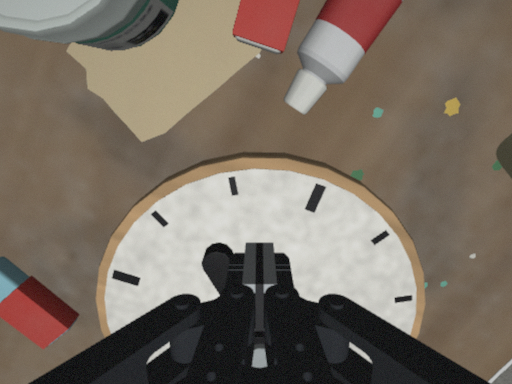

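Call:
jog_arm(
  deltas=[
    [0, 0, 0.001, 0, 0, 0, 0],
    [0, 0, 0.001, 0, 0, 0, 0],
    [0, 0, 0, 0, 0, 0, 0],
    [0, 0, 0, 0, 0, 0, 0],
  ],
)

```text
t: 11.1
eef_pos: [0.4556, 0.1972, 0.0441]
tool_rot: [-0.001, -0.384, 0.923, -0.0]
contact_force: [-0.6, 0.0, -0.1]
gripper_width: 0.001
grasp_force: 0.0
```

```bash
python3 - <<'E'
from meas import *
for i in range(2):
    o=bot.get_obs();print(o['t'],o['eef_pos'],o['contact_force'],o['grasp_force'])
    c=bot.read_camera("wrist")
C=np.array((.485,.2263))
for r in (.074,.078,.081):print('M',r,[(float(a),float(b)) for a,b in arcs(c,C,.014,r,110)])
# short tip: dark columns left of finger
g=cv2.cvtColor(c['img'],cv2.COLOR_RGB2GRAY)
for y in (246,252,258,266,274,282):
    d=np.flatnonzero(g[y,150:330]<70)+150;print(y,[(int(s[0]),int(s[-1])) for s in np.split(d,np.flatnonzero(np.diff(d)>1)+1)])
for a in (-125,-115,-105):
    t=np.radians(a);print(a,w2px(c,[C[0]+.054*np.cos(t),C[1]+.054*np.sin(t),.027]).round(),w2px(c,[C[0]+.0465*np.cos(t),C[1]+.0465*np.sin(t),.027]).round())
E
```

```text
11.1 [0.45564403 0.19715088 0.04407342] [-0.5581993   0.03268535 -0.05018581] 0.0
11.15 [0.45571971 0.19728472 0.04412193] [ 0.13903934 -0.28718538  0.36845356] 0.0
M 0.074 [(-155.4, 3.8), (-125.0, 2.0), (-64.6, 4.2), (-30.4, 21.8), (-10.2, 16.0), (100.1, 15.8), (120.2, 22.0), (173.5, 1.0)]
M 0.078 [(-155.5, 3.5), (-125.1, 2.2), (-94.9, 2.2), (-64.6, 3.8), (-22.2, 34.5), (112.2, 34.5), (144.1, 2.2), (174.2, 2.5)]
M 0.081 [(-155.4, 3.2), (-125.1, 1.8), (-94.9, 2.2), (-64.6, 3.8), (-22.6, 31.8), (112.5, 31.5), (144.1, 2.2), (174.2, 2.0)]
246 [(208, 227), (246, 272)]
252 [(205, 232), (246, 272)]
258 [(203, 287)]
266 [(203, 289)]
274 [(208, 290)]
282 [(213, 292)]
-125 [240. 242.] [243. 255.]
-115 [221. 246.] [227. 259.]
-105 [204. 254.] [212. 265.]
```

Call:
jog_arm(
  deltas=[
    [0.002, -0.002, 0, 0, 0, 0.05, 0],
    [0.002, -0.001, 0, 0, 0, 0.05, 0],
    [0.001, -0.001, 0, 0, 0, 0.05, 0],
    [0.002, -0.001, 0, 0, 0, 0.05, 0],
    [0, 0, 0, 0, 0, 0, 0],
    [0, 0, 0, 0, 0, 0, 0],
  ],
)

```text
t: 11.8
eef_pos: [0.4628, 0.1924, 0.0442]
tool_rot: [-0.0, -0.474, 0.881, 0.0]
contact_force: [-0.4, -0.1, -0.3]
gripper_width: -0.001
grasp_force: 0.2
```

```bash
python3 - <<'E'
from meas import *
o=bot.get_obs();print(o['t'],o['eef_pos'],o['contact_force'],o['q'][6])
c=bot.read_camera("wrist")
cv2.imwrite("pics/w7.png",cv2.cvtColor(c['img'],cv2.COLOR_RGB2BGR))
C=np.array((.485,.2263))
g=cv2.cvtColor(c['img'],cv2.COLOR_RGB2GRAY)
for y in range(234,290,6):
    d=np.flatnonzero(g[y,120:330]<70)+120;print(y,[(int(s[0]),int(s[-1])) for s in np.split(d,np.flatnonzero(np.diff(d)>1)+1) if len(s)])
for a in (-115,-105,-95):
    t=np.radians(a);print(a,*[w2px(c,[C[0]+r*np.cos(t),C[1]+r*np.sin(t),.027]).round() for r in (.054,.0465)])
E
```

```text
11.8 [0.46276991 0.19236682 0.04415454] [-0.37823493 -0.14271119 -0.32993721] 1.9333693840660184
234 []
240 []
246 [(125, 131), (208, 229), (246, 272)]
252 [(127, 143), (205, 233), (246, 272)]
258 [(138, 148), (204, 287)]
264 [(204, 288)]
270 [(207, 289)]
276 [(211, 291)]
282 [(215, 292)]
288 [(219, 250), (256, 262), (268, 293)]
-115 [244. 240.] [246. 254.]
-105 [225. 244.] [230. 257.]
-95 [207. 251.] [215. 263.]
```

Call:
jog_arm(
  deltas=[
    [0.001, 0, 0, 0, 0, 0.03, 0],
    [0.001, -0.001, 0, 0, 0, 0.03, 0],
    [0, 0, 0, 0, 0, 0, 0],
    [0, 0, 0, 0, 0, 0, 0],
  ],
)

```text
t: 12.25
eef_pos: [0.4651, 0.1916, 0.0443]
tool_rot: [0.0, -0.501, 0.866, 0.0]
contact_force: [-0.7, 0.4, -1.5]
gripper_width: 0.001
grasp_force: 0.3
```

Call:
jog_arm(
  deltas=[
    [-0.005, 0, 0, 0, 0, 0, 0],
    [-0.008, 0.001, 0, 0, 0, 0, 0],
    [0, 0, 0.04, 0, 0, 0, 0],
    [0, 0, 0.04, 0, 0, 0, 0],
    [0.02, 0.02, 0.03, 0, 0, 0, 0],
    [0.02, 0.03, 0.02, 0, 0, 0, 0],
    [0.025, 0.03, 0.015, 0, 0, 0, 0],
    [0.02, 0.03, 0.01, 0, 0, 0, 0],
    [0, 0, 0, 0, 0, 0, 0],
  ],
)

```text
t: 13.15
eef_pos: [0.5385, 0.3082, 0.2012]
tool_rot: [0.003, -0.503, 0.865, 0.001]
contact_force: [-0.0, 0.7, -0.6]
gripper_width: -0.0
grasp_force: 0.0
```

```bash
python3 - <<'E'
from meas import *
o=bot.get_obs();print(o['t'],o['eef_pos'],o['contact_force'],o['q'][6])
c=bot.read_camera("wrist")
cv2.imwrite("pics/w8.png",rectify(c,.37,.61,.1,.34,.03,2400))
C=np.array((.485,.2263));print(axle(c))
for r in (.03,.035,.04,.045,.05):print('S',r,[(float(a),float(b)) for a,b in arcs(c,C,.027,r)])
for r in (.03,.04,.05,.06,.07,.08):print('L',r,[(float(a),float(b)) for a,b in arcs(c,C,.04,r)])
for r in (.074,.078):print('M',r,[(float(a),float(b)) for a,b in arcs(c,C,.014,r,110)])
E
```

```text
13.15 [0.53847698 0.30822496 0.2011592 ] [-0.01099097  0.66408095 -0.64446875] 1.9304787377437314
[([267.3, 61.0], 262, [0.4845, 0.2255])]
S 0.03 [(-93.6, 25.2), (25.1, 13.8)]
S 0.035 [(-93.5, 21.5), (25.4, 11.8)]
S 0.04 [(-93.4, 18.8), (25.4, 10.8)]
S 0.045 [(-93.4, 16.2), (25.5, 9.5)]
S 0.05 [(-92.9, 12.8), (25.6, 8.2)]
L 0.03 [(-92.6, 24.2), (25.4, 13.2)]
L 0.04 [(-92.6, 17.8), (25.6, 9.8)]
L 0.05 [(-90.8, 2.0), (25.8, 8.0)]
L 0.06 [(26.1, 7.2)]
L 0.07 [(-64.9, 1.8), (24.6, 8.2), (54.1, 0.2), (114.2, 1.5)]
L 0.08 [(25.8, 4.0)]
M 0.074 [(-65.9, 2.8), (24.5, 10.0), (115.4, 2.8)]
M 0.078 [(-65.9, 2.8), (-36.0, 1.0), (-6.0, 1.0), (24.4, 9.2), (54.8, 1.5), (85.1, 1.2), (115.4, 2.8), (145.5, 1.0), (175.4, 1.2)]
```

View pics/w8.png

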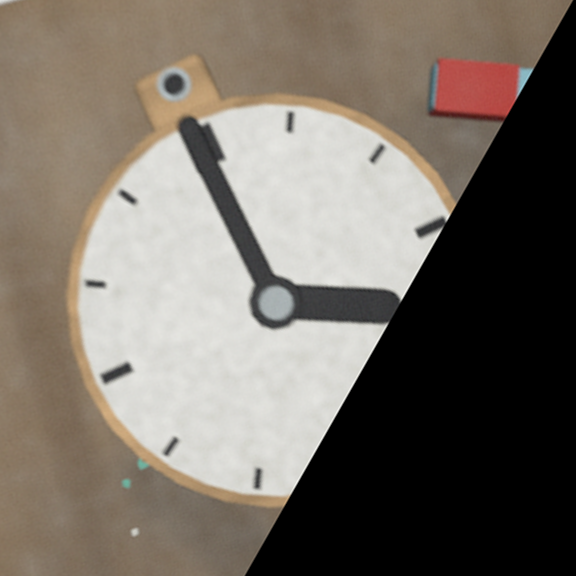

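Call:
jog_arm(
  deltas=[
    [-0.005, -0.01, 0.02, 0, 0, 0, 0],
    [-0.005, -0.01, 0.02, 0, 0, 0, 0],
    [-0.005, -0.01, 0.02, 0, 0, 0, 0],
    [0, 0, 0.02, 0, 0, 0, 0],
    [0, 0, 0, 0, 0, 0, 0],
  ],
)

```text
t: 13.7
eef_pos: [0.5222, 0.2719, 0.2815]
tool_rot: [0.002, -0.5, 0.866, -0.0]
contact_force: [0.2, 0.2, 0.3]
gripper_width: 0.0
grasp_force: 0.0
```

```bash
cat > fin.py <<'E'
from meas import *
from scipy.optimize import least_squares
c=bot.read_camera("wrist");print(axle(c))
C=np.array((.4845,.2258))
# fit face centre + yaw from hour marks at z=.014
for it in range(4):
    obs=[]
    for r in (.076,.078,.08):
        for a,w in arcs(c,C,.014,r,110):
            k=round((a-24.75)/30)
            if w<4.5 and abs(a-24.75-30*k)<3 and k%12: obs.append((a-30*k,np.radians(a),r))
    o=np.array(obs);A=np.c_[np.ones(len(o)),-np.sin(o[:,1])/o[:,2]*57.3,np.cos(o[:,1])/o[:,2]*57.3]
    s=np.linalg.lstsq(A,o[:,0],rcond=None)[0];C=C+s[1:]
print(len(o),'yaw',s[0],'C',C)
for z,n in ((.027,'S'),(.04,'L')):
    for r in (.03,.04,.045,.055,.06,.065):print(n,r,[(float(a),float(b)) for a,b in arcs(c,C,z,r,110)])
for n,t,r,z in (('12',s[0],.084,.04),('4',s[0]-120,.054,.027)):
    print(n,w2px(c,[C[0]+r*np.cos(np.radians(t)),C[1]+r*np.sin(np.radians(t)),z]))
E
python3 fin.py
```

```text
[]
33 yaw 24.73161564817077 C [0.48482588 0.22641788]
S 0.03 [(-93.0, 27.0), (27.1, 16.2)]
S 0.04 [(-92.9, 19.8), (26.9, 12.2)]
S 0.045 [(-93.0, 17.5), (26.8, 11.0)]
S 0.055 [(26.8, 9.0)]
S 0.06 [(26.8, 8.5)]
S 0.065 [(24.6, 11.8)]
L 0.03 [(-93.1, 26.2), (25.6, 15.8)]
L 0.04 [(-93.0, 19.0), (25.6, 11.8)]
L 0.045 [(-93.0, 17.0), (25.8, 10.5)]
L 0.055 [(26.0, 8.5)]
L 0.06 [(25.6, 8.8)]
L 0.065 [(24.0, 11.5), (115.6, 2.8)]
12 [226.11615069 168.10399572]
4 [247.88778526  58.38019098]
```

Call:
jog_arm(
  deltas=[
    [-0.005, -0.028, -0.03, 0, 0, 0, 0],
    [-0.005, -0.028, -0.03, 0, 0, 0, 0],
    [-0.005, -0.028, -0.03, 0, 0, 0, 0],
    [0, 0, -0.04, 0, 0, 0, 0],
    [0, 0, -0.04, 0, 0, 0, 0],
    [0, 0, -0.03, 0, 0, 0, 0],
    [0, 0, -0.02, 0, 0, 0, 0],
    [0, 0, -0.01, 0, 0, 0, 0],
    [0, 0, 0, 0, 0, 0, 0],
    [0, 0, 0, 0, 0, 0, 0],
  ],
)

```text
t: 14.75
eef_pos: [0.507, 0.1886, 0.0496]
tool_rot: [0.0, -0.501, 0.866, 0.0]
contact_force: [-0.2, 0.1, 0.5]
gripper_width: 0.001
grasp_force: 0.0
```

Call:
jog_arm(
  deltas=[
    [0, 0, -0.005, 0, 0, 0, 0],
    [0, 0, 0, 0, 0, 0, 0],
    [-0.004, 0, 0, 0, 0, 0, 0],
    [-0.002, 0, 0, 0, 0, 0, 0],
    [-0.001, 0, 0, 0, 0, 0, 0],
    [-0.0007, 0, 0, 0, 0, 0, 0],
    [0, 0, 0, 0, 0, 0, 0],
    [0, 0, 0, 0, 0, 0, 0],
  ],
)

```text
t: 15.55
eef_pos: [0.4995, 0.1886, 0.0444]
tool_rot: [0.0, -0.501, 0.866, -0.0]
contact_force: [-0.1, -0.1, -0.1]
gripper_width: -0.004
grasp_force: 0.2
```

Call:
jog_arm(
  deltas=[
    [0.004, 0, 0, 0, 0, 0, 0],
    [0.007, 0, 0, 0, 0, 0, 0],
    [0, 0, 0.03, 0, 0, 0, 0],
    [0, 0, 0.04, 0, 0, 0, 0],
    [0, 0.02, 0.04, 0, 0, 0, 0],
    [0.003, 0.03, 0.04, 0, 0, 0, 0],
    [0.003, 0.02, 0.04, 0, 0, 0, 0],
    [0.003, 0.013, 0.04, 0, 0, 0, 0],
    [0, 0, 0, 0, 0, 0, 0],
    [0, 0, 0, 0, 0, 0, 0],
  ],
)

```text
t: 16.55
eef_pos: [0.52, 0.2719, 0.275]
tool_rot: [0.001, -0.501, 0.865, -0.0]
contact_force: [0.1, -0.6, -0.5]
gripper_width: -0.003
grasp_force: 0.0
```

```bash
python3 fin.py
```

```text
[]
33 yaw 24.711481471969325 C [0.48458646 0.22592398]
S 0.03 [(-95.1, 26.8), (27.0, 16.5)]
S 0.04 [(-95.2, 20.0), (26.9, 12.2)]
S 0.045 [(-95.1, 17.8), (26.9, 11.2)]
S 0.055 [(26.8, 9.0)]
S 0.06 [(26.6, 8.2)]
S 0.065 [(24.6, 11.8)]
L 0.03 [(-95.5, 26.0), (25.6, 15.8)]
L 0.04 [(-95.4, 19.2), (25.9, 11.8)]
L 0.045 [(-95.4, 16.8), (25.9, 10.8)]
L 0.055 [(25.9, 8.8)]
L 0.06 [(25.5, 9.0)]
L 0.065 [(24.0, 11.5), (115.6, 2.8)]
12 [223.51589016 170.16463324]
4 [245.68151747  58.77009361]
```

Call:
jog_arm(
  deltas=[
    [0.005, 0, -0.03, 0, 0, -0.065, 0],
    [0.005, 0, -0.03, 0, 0, -0.065, 0],
    [0, 0, -0.03, 0, 0, -0.065, 0],
    [0, 0, -0.03, 0, 0, -0.065, 0],
    [0, 0, -0.03, 0, 0, 0, 0],
    [0, 0, -0.03, 0, 0, 0, 0],
    [0, 0, -0.02, 0, 0, 0, 0],
    [0, 0, -0.012, 0, 0, 0, 0],
    [0, 0, 0, 0, 0, 0, 0],
    [0, 0, 0, 0, 0, 0, 0],
  ],
)

```text
t: 17.6
eef_pos: [0.5295, 0.2712, 0.0623]
tool_rot: [-0.0, -0.384, 0.923, -0.0]
contact_force: [1.3, -0.1, 0.9]
gripper_width: 0.002
grasp_force: 0.0
```

Call:
jog_arm(
  deltas=[
    [0, 0, -0.005, 0, 0, 0, 0],
    [0, 0, 0, 0, 0, 0, 0],
    [0.002, -0.004, 0, 0, 0, 0, 0],
    [0.0017, -0.0024, 0, 0, 0, 0, 0],
    [0.001, -0.0014, 0, 0, 0, 0, 0],
    [0, 0, 0, 0, 0, 0, 0],
    [0, 0, 0, 0, 0, 0, 0],
  ],
)

```text
t: 18.3
eef_pos: [0.5342, 0.2637, 0.0574]
tool_rot: [0.0, -0.384, 0.923, 0.0]
contact_force: [-0.6, 0.2, -0.9]
gripper_width: -0.002
grasp_force: 0.0
```

Call:
jog_arm(
  deltas=[
    [-0.002, 0.004, 0, 0, 0, 0, 0],
    [-0.003, 0.006, 0, 0, 0, 0, 0],
    [0, 0, 0.03, 0, 0, 0, 0],
    [0, 0, 0.04, 0, 0, 0.065, 0],
    [0, 0, 0.04, 0, 0, 0.065, 0],
    [-0.005, 0, 0.04, 0, 0, 0.065, 0],
    [-0.005, 0, 0.04, 0, 0, 0.065, 0],
    [0, 0, 0.03, 0, 0, 0, 0],
    [0, 0, 0, 0, 0, 0, 0],
    [0, 0, 0, 0, 0, 0, 0],
  ],
)

```text
t: 19.3
eef_pos: [0.5188, 0.2744, 0.2778]
tool_rot: [0.001, -0.501, 0.865, 0.0]
contact_force: [-0.7, -0.2, 0.3]
gripper_width: 0.004
grasp_force: 0.0
```

```bash
python3 fin.py
```

```text
[]
33 yaw 24.692212598918882 C [0.48468288 0.226084  ]
S 0.03 [(-95.2, 26.5), (23.0, 16.5)]
S 0.04 [(-95.2, 20.0), (22.9, 12.2)]
S 0.045 [(-95.1, 17.8), (22.9, 10.8)]
S 0.055 [(22.8, 9.0)]
S 0.06 [(22.6, 8.2)]
S 0.065 [(24.2, 11.0)]
L 0.03 [(-95.6, 25.8), (21.6, 15.8)]
L 0.04 [(-95.4, 19.2), (21.9, 11.8)]
L 0.045 [(-95.5, 17.0), (21.9, 10.8)]
L 0.055 [(22.0, 8.5)]
L 0.06 [(22.6, 9.2)]
L 0.065 [(23.5, 10.5), (115.8, 3.0)]
12 [221.64073762 168.37184281]
4 [243.602051    57.56444819]
```

Call:
jog_arm(
  deltas=[
    [0.008, -0.012, -0.02, 0, 0, -0.07, 0],
    [0.008, -0.012, -0.02, 0, 0, -0.07, 0],
    [0.008, -0.012, -0.02, 0, 0, -0.07, 0],
    [0.008, -0.01, -0.03, 0, 0, -0.07, 0],
    [0, 0, -0.04, 0, 0, 0, 0],
    [0, 0, -0.04, 0, 0, 0, 0],
    [0, 0, -0.03, 0, 0, 0, 0],
    [0, 0, -0.015, 0, 0, 0, 0],
    [0, 0, 0, 0, 0, 0, 0],
    [0, 0, 0, 0, 0, 0, 0],
  ],
)

```text
t: 20.35
eef_pos: [0.5513, 0.228, 0.0626]
tool_rot: [0.0, -0.375, 0.927, 0.0]
contact_force: [0.8, 1.0, 0.7]
gripper_width: 0.001
grasp_force: 0.0
```

Call:
jog_arm(
  deltas=[
    [0, 0, -0.006, 0, 0, 0, 0],
    [0, 0, 0, 0, 0, 0, 0],
    [-0.003, 0.006, 0, 0, 0, 0, 0],
    [-0.0005, 0.001, 0, 0, 0, 0, 0],
    [-0.0005, 0.001, 0, 0, 0, 0, 0],
    [-0.0005, 0.001, 0, 0, 0, 0, 0],
    [-0.0005, 0.001, 0, 0, 0, 0, 0],
    [-0.0005, 0.001, 0, 0, 0, 0, 0],
    [-0.0005, 0.0005, 0, 0, 0, 0, 0],
    [0, 0, 0, 0, 0, 0, 0],
  ],
)

```text
t: 21.35
eef_pos: [0.545, 0.2393, 0.0562]
tool_rot: [-0.0, -0.375, 0.927, 0.0]
contact_force: [0.7, -0.5, 0.6]
gripper_width: -0.002
grasp_force: 0.1
```

Call:
jog_arm(
  deltas=[
    [0.002, -0.004, 0, 0, 0, 0, 0],
    [0.003, -0.008, 0, 0, 0, 0, 0],
    [0, 0, 0.03, 0, 0, 0, 0],
    [0, 0, 0.04, 0, 0, 0.07, 0],
    [-0.008, 0.012, 0.04, 0, 0, 0.07, 0],
    [-0.009, 0.014, 0.04, 0, 0, 0.07, 0],
    [-0.01, 0.015, 0.04, 0, 0, 0.07, 0],
    [-0.01, 0.015, 0.03, 0, 0, 0, 0],
    [0, 0, 0, 0, 0, 0, 0],
    [0, 0, 0, 0, 0, 0, 0],
  ],
)

```text
t: 22.35
eef_pos: [0.5134, 0.2828, 0.2767]
tool_rot: [0.001, -0.501, 0.866, -0.0]
contact_force: [0.7, -0.3, -0.2]
gripper_width: -0.003
grasp_force: 0.0
```

```bash
python3 fin.py
```

```text
[]
33 yaw 24.663652548437252 C [0.48475153 0.22601709]
S 0.03 [(-95.4, 26.8), (25.2, 16.0)]
S 0.04 [(-95.2, 20.0), (25.0, 12.0)]
S 0.045 [(-95.1, 17.8), (25.1, 10.8)]
S 0.055 [(25.0, 8.5)]
S 0.06 [(25.0, 8.0)]
S 0.065 [(24.4, 10.8)]
L 0.03 [(-96.0, 26.0), (24.6, 15.2)]
L 0.04 [(-95.8, 19.5), (24.6, 11.2)]
L 0.045 [(-95.9, 16.8), (24.6, 10.2)]
L 0.055 [(24.6, 8.2)]
L 0.06 [(24.6, 9.2)]
L 0.065 [(24.1, 10.2), (115.8, 2.5)]
12 [213.47932386 164.84243735]
4 [234.95666864  52.98692793]
```

Long hand 24.6° against 24.7°, short hand −95.2° against −95.3°. The sign hasn't moved and the arm is clear, so I'm handing in.

```bash
python3 -c "
from station import bot
print(bot.hand_in())"
```

```text
the job is handed in; nothing more can be done
None
```

The clock is set to four o'clock and handed in: both hands measured within about 0.2° of their marks in the last wrist image, the sign did not shift, and I saw none of the loose things around it move.

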